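# Lock the tape stand's keeper arm with its pin

### The arm

A 6-joint arm with a two-finger parallel gripper is mounted at the origin on the work surface. World frame = base frame: x ahead of the robot, y to its left, z up, the work surface at z = 0. Lengths are in m, angles in rad, forces in N, time in s.
With the tool pointing down it reaches from about 0.4 to 0.825 m from the base axis. Payload 7 kg.
Tool frame: the origin (TCP) lies between the finger pads; the fingertips stand 11 mm ahead of it and the grasp point (between the pads) lies 8 mm behind it; z points along the fingers, y is the line along which they close (so a half turn about z gives the same grasp; the last joint's range is limited). The gripper opens to 85 mm and grips with 20 to 120 N. Pads are 22 mm wide; open, the fingers measure 114 mm over their backs; the gripper's body (76 mm by 85 mm) begins 54 mm behind the grasp point. The pads swing forward as they close: fully open they stand 13 mm farther back than shut.
Start: joints at [1.542, 0.359, 0.012, 0, -1.224, -0.288], TCP at [0.21, 0.641, 0.242] pointing down, gripper open.
Joint ranges: [-3.07, 3.07], [-1.43, 2.12], [-1.02, 1.25], [-3.03, 1.67], [-3.05, -0], [-3.03, 3.03]. Speed limits (rad/s): [2.39, 2.39, 3.01, 3.14, 3.14, 3.14].

### API

Orientations are given as a 3x3 rotation matrix whose columns are the frame's x, y, z axes.
In Python, from station import sense, camera, camera_model, hand_in, spot_in, mark_of gives the robot as it stands. The module is installed in compiled form; this text tells all that it offers.
- The arm moves only by the tool move_arm, never from a script. Its argument "increments" is a list of rows, each an object of numbers: "x", "y", "z": the shift along the world's x, y, z in mm; "rx", "ry", "rz": the turn, a rotation vector about the world's x, y, z in degrees; "jaw": the opening, from 0 (shut) to 1 (fully open). In form: [{"x": .., "y": .., "z": .., "rx": .., "ry": .., "rz": .., "jaw": ..}, ...]. A call has 1 to 8 rows; each row shifts and turns the commanded pose from where the row before left it; what a row does not reach is not made up. A row lasts 1/12 s, in which the tool goes at most 41.7 mm and 7.16 degrees, less where a joint would pass 70% of its speed; a pose out of reach is approached as far as the arm can. A call is refused whole if a number of a shift passes 41.7 or a number of a turn 7.16, either way. A call with a gripper value outside its range is refused whole. The fingers move at their own pace and stop on an object; the grip force is fixed at half the most. Time passes only in rows, so rows that do not move let the fingers close. It gives the time, the measured TCP pose, the force, the opening and the grip force at its end, in the units of the state.
- sense(): the state, without advancing time (a new reading comes with each control period).
- camera(name): name is "side" or "top"; returns the picture (384x512x3 uint8, blue, green, red); there is no depth.
- camera_model(name): a dict with "vfov" (degrees; the focal length in pixels is half the picture's height over the tangent of half this angle, whatever the lens; pixels are square), "cx", "cy" (the principal point, pixels), "dist" ([k1, k2, p1, p2, k3] as OpenCV has them; the pictures are not rectified), "camera_from_world" (4x4, takes a point from world to camera coordinates). Camera axes: x right, y down, z forward; pixel columns grow to the right and rows downward; lengths in m; the calibration is good to about 2 mm. A picture is of the moment at which its call begins. camera_model takes no time and is no camera call.
- hand_in(): hands the job in; it is judged then, once.
Trained networks look in the newest picture that a camera, given by its name, has taken for a name from the list of things; names that differ only in an ending like _2 or _b are one class to them, and where a whole thing is asked for, a point or a joint stands for the part that bears it (a point fixed in the world has none). Each returns a list of dicts, best first, with "conf" (0 to 1); they miss things now and then, are a little off and sometimes report something else, mostly with a low value. They report only what shows in the picture. A call takes as long as a camera call.
- spot_in(camera, label): "position" ([x, y, z] in m, in world coordinates, good to about 4 mm: the middle of the surface that is visible of it).
- mark_of(camera, label): "position" ([x, y, z] in m, in world coordinates, good to about 4 mm: a listed point, or the origin of a listed thing).
The state is a dict: "t": time; "joints": joint angles; "dq": joint speeds; "joint_efforts": joint torques, N m; "tool_pos": TCP position; "tcp_rot": TCP orientation; "wrist_force": force on the tool from outside, world axes, zero at the start; "torque": the same for the moment, N m; "finger_gap": opening from 0.0 (shut) to 1.0 (fully open); "grip_force": force on a finger pad.
Only numpy, scipy, OpenCV 4.12 (cv2) and the standard library are available. Lean on these libraries where they do the work, as an engineer would, in place of code of your own. Each camera call takes 0.05 s, during which the arm holds its last target. There are 200 camera calls.

### The job

Swing the keeper arm of the tape stand across so that its eye comes over the bracket, and lock it there: thread the lock pin from the wooden block down through the eye and through the bracket's hole beneath, fully home with its flange on the eye. The bracket's hole is not exactly where it is measured, so feel for it with the pin, shifting the arm a little, and press gently, never more than about 30 N on the stand with the pin. Leave the tape rolls and all the other things on the bench where they are.

Things in the scene. Friction and masses are not known exactly. Their poses are not given: they have to be found in the camera images.
- stand: tape stand bolted to the bench: grey base plate 130 (x) x 270 (y) x 10 mm, a roll of brown tape (top 58 mm above the bench) on its hub. Origin: centre of the plate's underside. Its y axis runs along the plate from the bracket end (-y) to the pivot post (y = +100 mm); z is up. It carries the keeper arm and the bracket
- keeper (a joint): angle of the keeper arm, a level steel bar over the roll. 0: it lies straight along the stand's -y axis, eye over the bracket's middle; growing values swing the eye to the stand's -x side (clockwise seen from above), to 1.35; it also goes past, to -0.10, with no stop or click at the right place. Stiff (about 1.3 N at the eye): it stays where it is left
- keeper_pivot (a point): the arm's upright turning axis, at the top of the hub on the pivot post, 78 mm above the bench. The arm's bar is 20 mm wide and 8 mm thick, its top 74 mm above the bench
- keeper_knob (a point): centre of the top of the round black knob that stands on the middle of the arm, 100 mm from the pivot axis; 16 mm across, 31 mm high, its top 105 mm above the bench; can be gripped from above
- eye (a point): centre of the hole's mouth on top of the eye, the square knuckle at the arm's free end, 200 mm from the pivot axis: 32 x 32 x 12 mm, top 76 mm and underside 64 mm above the bench; the upright hole goes through and is 12.5 mm wide
- bracket_mid (a point): middle of the bracket's setting range, level with its top (62 mm above the bench, 2 mm under the eye); fixed to the stand at y = -100 mm. The steel bracket block is 74 (stand x) x 32 x 22 mm, open below, with one upright through hole 12.5 mm wide. It is clamped so that the hole lies up to 9 mm to either side of this point along the stand's x; this setting is not measured
- pin: lock pin, upright in its block: steel shank 10 mm thick, 40 mm long, tip chamfered (8.4 mm wide, 3 mm high); flange 19 mm across, 4 mm thick; then a square black grip 14 x 14 mm, 44 to 70 mm above the tip, held from above across two flats. 60 g. Origin: centre of the tip's end; z up to the grip; x, y square to the flats. Fully home the tip is 36 mm above the bench
- pin_block: wooden block 60 x 60 x 30 mm, fixed to the bench, with one hole 13 mm wide, 26 mm deep in the middle of its top where the pin stands at first (tip 4 mm above the bench). Origin: centre of the underside. In use, the pin goes home only with the holes of eye and bracket in line within about 2 mm; else its tip stands on the bracket's top, its flange 26 mm above the eye
- roll_on_stand: the roll of brown tape on the stand, loose on its hub, 110 mm across, 48 mm high; origin at the centre of its underside, 10 mm above the bench
- brown_roll: bystander: roll of brown tape lying flat, 110 mm across, 48 mm high; origin at the centre of its underside
- clear_roll: bystander: roll of clear tape lying flat, 100 mm across, 48 mm high; origin at the centre of its underside
- masking_roll: bystander: narrow roll of beige masking tape lying flat, 100 mm across, 24 mm high; origin at the centre of its underside
- core_tube: bystander: empty cardboard core standing upright, 82 mm across, 100 mm high; origin at the centre of its underside
- marker: bystander: marker pen lying on the bench, 130 mm long, 15 mm high; origin at the centre of its underside
- spare_bolt: bystander: short thick bolt standing on its head, 28 mm across, 45 mm high; not the lock pin; origin at the centre of its underside
- tape_gun: bystander: hand tape dispenser with a roll, about 160 x 130 x 100 mm; origin at the centre of its underside

How it is judged:
By the outcome, as a careful person would: the job done as asked, in the order asked, and still so for the second after the job is handed in, with the robot touching nothing.
It also fails if it takes over 72 s, if anything falls off the work surface, if the arm or the gripper's body presses on something with over 40 N, if the wrist force passes 120 N, or if a joint passes its speed limit or range.

## Working session

There is one attempt and no reset: what is moved stays moved. The work goes in short steps, Python scripts to look and compute and a tool call to move; the robot and the scene stay as the last step left them, time stands still between calls to the robot, and variables do not carry over. Pictures are saved under pics/ and viewed, at most 10 in all, crops included, and the job is handed in when it is done.

Besides the shell and the picture viewer there is one more tool, called after ">>>" by a JSON object that holds its "name" and its "arguments", one argument or row to a line. move_arm: Moves the arm, as the interface text tells. Its arguments: {"type":"object","properties":{"increments":{"type":"array"}},"required":["increments"]}

```bash
mkdir -p pics
python3 - <<'E'
from station import *
import cv2,numpy as np
s=sense();print(s['t'],s['tool_pos'],np.round(s['tcp_rot'],3).tolist(),s['finger_gap'])
ims=[]
for c in('top','side'):
    im=camera(c);cv2.imwrite(f'pics/{c}0.png',im)
    for l in('stand','keeper_pivot','keeper_knob','eye','bracket_mid','pin','pin_block','roll_on_stand','core_tube','tape_gun','spare_bolt'):
        r=mark_of(c,l)[:2];print(c,l,[(np.round(d['position'],4).tolist(),round(d['conf'],2)) for d in r])
print(sense()['t'])
E
```

```text
0.0 [0.21015557 0.64098774 0.24139001] [[0.95, -0.312, -0.0], [-0.312, -0.95, -0.002], [0.0, 0.002, -1.0]] 0.9988767391390067
top stand [([0.6046, 0.1004, 0.0052], 0.79), ([0.3546, -0.3603, 0.0019], 0.64)]
top keeper_pivot [([0.64, 0.2015, 0.0744], 0.56), ([0.4537, 0.1274, 0.0783], 0.34)]
top keeper_knob [([0.5434, 0.1649, 0.1083], 0.58)]
top eye [([0.4536, 0.1286, 0.0758], 0.61), ([0.382, 0.4293, 0.0012], 0.45)]
top bracket_mid [([0.5873, 0.0091, 0.061], 0.58)]
top pin [([0.4509, -0.2515, 0.0032], 0.51)]
top pin_block [([0.4491, -0.2446, -0.0006], 0.92), ([0.454, -0.2512, 0.0043], 0.68)]
top roll_on_stand [([0.6061, 0.1035, 0.0088], 0.79)]
top core_tube [([0.6437, -0.44, 0.0018], 0.77)]
top tape_gun [([0.7751, -0.1697, 0.0002], 0.73), ([0.4483, -0.2465, 0.0001], 0.54)]
top spare_bolt [([0.3531, -0.362, -0.0021], 0.59)]
side stand [([0.6071, 0.1006, 0.0034], 0.85)]
side keeper_pivot [([0.6389, 0.1992, 0.0766], 0.9)]
side keeper_knob [([0.5416, 0.1612, 0.1094], 0.89), ([0.7762, -0.164, 0.0004], 0.18)]
side eye [([0.4531, 0.1328, 0.073], 0.94)]
side bracket_mid [([0.5809, 0.0086, 0.0616], 0.59), ([0.4493, 0.1336, 0.0707], 0.3)]
side pin [([0.4545, -0.2473, 0.0071], 0.56)]
side pin_block [([0.4484, -0.25, -0.0021], 0.89), ([0.6343, -0.4442, 0.0026], 0.48)]
side roll_on_stand [([0.6107, 0.1003, 0.0134], 0.88), ([0.3558, -0.3626, -0.0009], 0.52)]
side core_tube [([0.6345, -0.4438, 0.0001], 0.6)]
side tape_gun [([0.7771, -0.1623, -0.0029], 0.97), ([0.6376, -0.4425, -0.0003], 0.24)]
side spare_bolt [([0.3558, -0.3642, -0.0006], 0.67)]
1.2
```

View pics/top0.png

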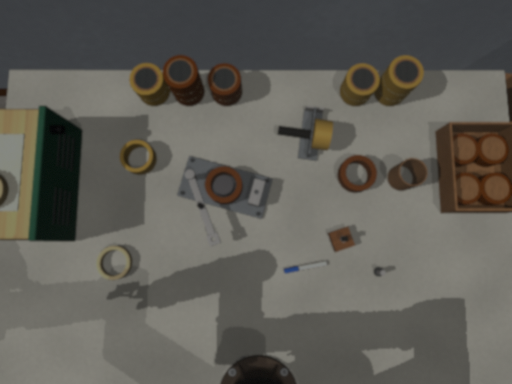

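View pics/side0.png

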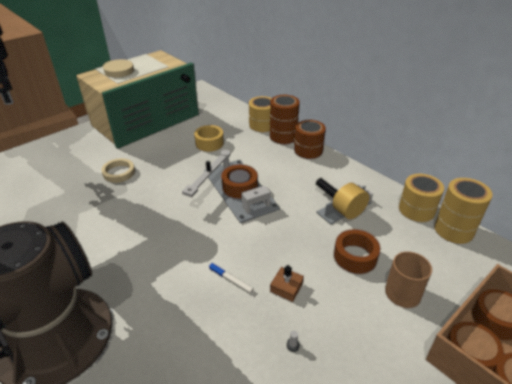

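The top view shows the stand at about (225,187), with pivot (190,174), knob (200,206), eye (214,240) and bracket (258,190). The pin block is at (342,238). The networks agree with this. The side view shows the same layout, with the pin at (287,272). I'll enlarge these areas to refine the positions.

```bash
cat > h.py <<'E'
from station import *
import cv2,numpy as np
def K(n):
    m=camera_model(n);f=192/np.tan(np.radians(m['vfov']/2))
    return np.array([[f,0,m['cx']],[0,f,m['cy']],[0,0,1]]),np.array(m['dist'],float),np.array(m['camera_from_world'])
def proj(n,p):
    k,d,T=K(n);return cv2.projectPoints(np.array(p,float).reshape(-1,3),cv2.Rodrigues(T[:3,:3])[0],T[:3,3],k,d)[0].reshape(-1,2)
def onz(n,uv,z):
    k,d,T=K(n);r=cv2.undistortPoints(np.array([[uv]],float),k,d)[0,0];R=T[:3,:3];c=-R.T@T[:3,3];v=R.T@np.array([*r,1]);return c+v*(z-c[2])/v[2]
E
python3 - <<'E'
from h import *
a=cv2.imread('pics/top0.png');b=cv2.imread('pics/side0.png')
def crop(im,n,x,y,w,h,s,pts):
    c=cv2.resize(im[y:y+h,x:x+w],None,fx=s,fy=s,interpolation=cv2.INTER_CUBIC)
    for p in pts:
        u=(proj(n,p)[0]-[x,y]+.5)*s; cv2.drawMarker(c,tuple(int(v) for v in u),(0,255,0),0,8,1)
    return cv2.convertScaleAbs(c,alpha=1.5)
P=[(.639,.2005,.078),(.5425,.163,.105),(.4533,.1305,.076),(.584,.009,.062)]
Q=[(.449,-.248,.074),(.449,-.248,.03)]
o=np.zeros((600,800,3),np.uint8)
for c,(x,y) in [(crop(a,'top',175,145,100,100,4,P),(0,0)),(crop(b,'side',180,145,100,80,4,P),(400,0)),(crop(a,'top',322,220,40,33,6,Q),(0,401)),(crop(b,'side',262,255,50,46,4,Q),(400,401))]:
    hh,ww=c.shape[:2];o[y:y+hh,x:x+ww]=c[:600-y,:800-x]
cv2.imwrite('pics/crop1.png',o)
print(K('top')[0],np.linalg.inv(K('top')[2])[:3,3],np.linalg.inv(K('side')[2])[:3,3])
E
```

```text
[[377.1994347    0.         261.12018752]
 [  0.         377.1994347  193.12153994]
 [  0.           0.           1.        ]] [ 0.43461628 -0.00197878  1.15259243] [-0.03437252 -0.66457203  0.82512721]
```

View pics/crop1.png

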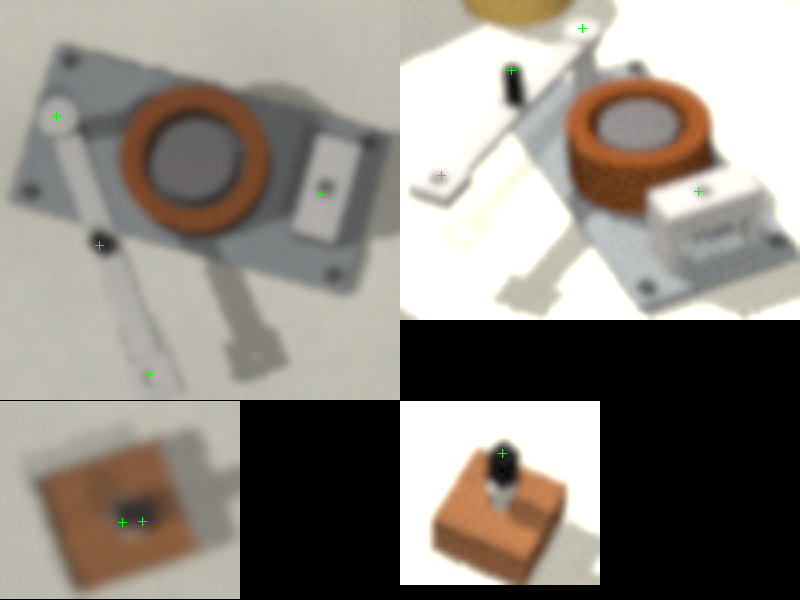

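The crop shows the hole in the bracket at top-camera pixel (256,191) and side-camera pixel (255.5,192.3). The pin grip's top is near (345.7,238) in the top view. I'll turn these into positions.

Run:
```python
from h import *
def T(x,y,s,x0,y0,ox,oy): return ((x-ox)/s-.5+x0,(y-oy)/s-.5+y0)
t=lambda x,y:T(x,y,4,175,145,0,0)
s=lambda x,y:T(x,y,4,180,145,400,0)
for n,l,uv,z in [('hole','top',t(326,186),.062),('hole','side',s(704,191),.062),
 ('pivot','top',t(58,117),.078),('pivot','side',s(584,29),.078),('eye','top',t(154,371),.076),('eye','side',s(437,177),.076),
 ('roll','top',t(196,159),.058),('roll','side',s(638,122),.058),
 ('plate TL','top',t(60,44),.01),('plate BL','top',t(10,200),.01),('plate BR','top',t(352,295),.01),
 ('pin','top',T(144,513,6,322,220,0,401),.074),('pin','side',T(503,447,4,262,255,400,401),.074),
 ('bktop corners','top',t(317,133),.062),('','top',t(362,140),.062),('','top',t(336,243),.062),('','top',t(292,235),.062),
 ('bk side corners','side',s(646,203),.062),('','side',s(660,220),.062),('','side',s(768,183),.062),('','side',s(735,166),.062)]:
  print(n,l,np.round(onz(l,uv,z)*1000,1))
for l in('pin','keeper_knob','eye','keeper_pivot','bracket_mid'):
  for c in('top','side'):
    camera(c);r=mark_of(c,l)[:1];print(l,c,[np.round(d['position'],4) for d in r])
```

```text
hole top [590.2   5.8  62. ]
hole side [587.    6.4  62. ]
pivot top [638.5 199.4  78. ]
pivot side [639. 199.  78.]
eye top [456.  127.5  76. ]
eye side [450.3 131.2  76. ]
roll top [610.9 101.2  58. ]
roll side [608.6 101.5  58. ]
plate TL top [708.8 212.   10. ]
plate BL top [587.  247.2  10. ]
plate BR top [514.2 -13.6  10. ]
pin top [ 452.8 -248.8   74. ]
pin side [ 452.5 -244.7   74. ]
bktop corners top [629.5  12.4  62. ]
 top [624.3 -20.6  62. ]
 top [548.4  -1.5  62. ]
 top [554.3  30.5  62. ]
bk side corners side [548.7  24.2  62. ]
 side [543.8   4.2  62. ]
 side [626.  -17.8  62. ]
 side [622.1  11.7  62. ]
pin top [array([ 0.6086,  0.1006, -0.    ])]
pin side [array([ 0.4524, -0.2483,  0.0053])]
keeper_knob top [array([0.5411, 0.1641, 0.1057])]
keeper_knob side [array([0.5387, 0.1639, 0.1087])]
eye top [array([0.454 , 0.1286, 0.0794])]
eye side [array([0.4494, 0.1343, 0.071 ])]
keeper_pivot top [array([0.6387, 0.201 , 0.0742])]
keeper_pivot side [array([0.6385, 0.1986, 0.0772])]
bracket_mid top [array([0.5834, 0.0077, 0.0639])]
bracket_mid side [array([0.5841, 0.0069, 0.059 ])]
```

Fused estimates, in m:
- Pivot: (0.6387, 0.1995)
- Stand yaw: -16°
- Knob: (0.5435, 0.164), with the arm direction at -159.4°
- Bracket hole: about (0.588, 0.006), so the target direction is -104.7°

I'll go to the knob with the fingers closing tangentially, which needs +38.8° of yaw.

>>> {"name": "move_arm", "arguments": {
  "increments": [
    {"x": 21,"y": -30,"rz": 2.5},
    {"x": 21,"y": -30,"rz": 2.5},
    {"x": 21,"y": -30,"rz": 2.5},
    {"x": 21,"y": -30,"rz": 2.5},
    {"x": 21,"y": -30,"rz": 2.5},
    {"x": 21,"y": -30,"rz": 2.5},
    {"x": 21,"y": -30,"rz": 2.5},
    {"x": 21,"y": -30,"rz": 2.5}
  ]
}}

```text
schema error: expected keys x, y, z, rx, ry, rz, jaw
```

>>> {"name": "move_arm", "arguments": {
  "increments": [
    {"x": 21,"y": -30,"rz": 2.5,"z": -10},
    {"x": 21,"y": -30,"rz": 2.5,"z": -10},
    {"x": 21,"y": -30,"rz": 2.5,"z": -10},
    {"x": 21,"y": -30,"rz": 2.5,"z": -10,"jaw": 0.6},
    {"x": 21,"y": -30,"rz": 2.5,"z": -10},
    {"x": 21,"y": -30,"rz": 2.5,"z": -10},
    {"x": 21,"y": -30,"rz": 2.5,"z": -10},
    {"x": 18,"y": -27,"rz": 1.3,"z": -10}
  ]
}}

```text
schema error: expected keys x, y, z, rx, ry, rz, jaw
```

>>> {"name": "move_arm", "arguments": {
  "increments": [
    {"x": 0},
    {"x": 0}
  ]
}}

```text
schema error: expected keys x, y, z, rx, ry, rz, jaw
```

All keys are needed in every row.

>>> {"name": "move_arm", "arguments": {
  "increments": [
    {"x": 21,"y": -30,"z": 0,"rx": 0,"ry": 0,"rz": 2.5,"jaw": 1},
    {"x": 21,"y": -30,"z": 0,"rx": 0,"ry": 0,"rz": 2.5,"jaw": 1},
    {"x": 21,"y": -30,"z": 0,"rx": 0,"ry": 0,"rz": 2.5,"jaw": 1},
    {"x": 21,"y": -30,"z": 0,"rx": 0,"ry": 0,"rz": 2.5,"jaw": 1},
    {"x": 21,"y": -30,"z": 0,"rx": 0,"ry": 0,"rz": 2.5,"jaw": 1},
    {"x": 21,"y": -30,"z": 0,"rx": 0,"ry": 0,"rz": 2.5,"jaw": 1},
    {"x": 21,"y": -30,"z": 0,"rx": 0,"ry": 0,"rz": 2.5,"jaw": 1},
    {"x": 21,"y": -30,"z": 0,"rx": 0,"ry": 0,"rz": 2.5,"jaw": 1}
  ]
}}

```text
t: 2.87
tool_pos: [0.379, 0.3998, 0.2426]
tcp_rot: [[0.999, 0.035, 0.0], [0.035, -0.999, 0.001], [0.0, -0.001, -1.0]]
wrist_force: [1.1, -0.0, -0.6]
finger_gap: 0.996
grip_force: 0.0
```

>>> {"name": "move_arm", "arguments": {
  "increments": [
    {"x": 21,"y": -30,"z": -10,"rx": 0,"ry": 0,"rz": 2.5,"jaw": 0.7},
    {"x": 21,"y": -30,"z": -10,"rx": 0,"ry": 0,"rz": 2.5,"jaw": 0.7},
    {"x": 21,"y": -30,"z": -10,"rx": 0,"ry": 0,"rz": 2.5,"jaw": 0.7},
    {"x": 21,"y": -30,"z": -10,"rx": 0,"ry": 0,"rz": 2.5,"jaw": 0.7},
    {"x": 21,"y": -30,"z": -10,"rx": 0,"ry": 0,"rz": 2.5,"jaw": 0.7},
    {"x": 21,"y": -30,"z": -10,"rx": 0,"ry": 0,"rz": 2.5,"jaw": 0.7},
    {"x": 21,"y": -30,"z": -10,"rx": 0,"ry": 0,"rz": 2.5,"jaw": 0.7},
    {"x": 18,"y": -27,"z": -10,"rx": 0,"ry": 0,"rz": 1.3,"jaw": 0.7}
  ]
}}

```text
t: 3.53
tool_pos: [0.5444, 0.1626, 0.1621]
tcp_rot: [[0.935, 0.355, 0.001], [0.355, -0.935, 0.0], [0.001, -0.0, -1.0]]
wrist_force: [-0.3, 0.8, 0.3]
finger_gap: 0.698
grip_force: 0.0
```

>>> {"name": "move_arm", "arguments": {
  "increments": [
    {"x": 0,"y": 0,"z": 0,"rx": 0,"ry": 0,"rz": 0,"jaw": 0.7},
    {"x": 0,"y": 0,"z": 0,"rx": 0,"ry": 0,"rz": 0,"jaw": 0.7}
  ]
}}

```text
t: 3.7
tool_pos: [0.5437, 0.1626, 0.1615]
tcp_rot: [[0.937, 0.349, -0.001], [0.349, -0.937, -0.001], [-0.002, 0.0, -1.0]]
wrist_force: [-0.4, 0.3, 0.7]
finger_gap: 0.701
grip_force: 0.0
```

>>> {"name": "move_arm", "arguments": {
  "increments": [
    {"x": 0,"y": 1,"z": -20,"rx": 0,"ry": 0,"rz": 0,"jaw": 0.7},
    {"x": 0,"y": 0,"z": -20,"rx": 0,"ry": 0,"rz": 0,"jaw": 0.7},
    {"x": 0,"y": 0,"z": -15,"rx": 0,"ry": 0,"rz": 0,"jaw": 0.7},
    {"x": 0,"y": 0,"z": -13,"rx": 0,"ry": 0,"rz": 0,"jaw": 0.7},
    {"x": 0,"y": 0,"z": 0,"rx": 0,"ry": 0,"rz": 0,"jaw": 0.4},
    {"x": 0,"y": 0,"z": 0,"rx": 0,"ry": 0,"rz": 0,"jaw": 0.3},
    {"x": 0,"y": 0,"z": 0,"rx": 0,"ry": 0,"rz": 0,"jaw": 0.1},
    {"x": 0,"y": 0,"z": 0,"rx": 0,"ry": 0,"rz": 0,"jaw": 0}
  ]
}}

```text
t: 4.37
tool_pos: [0.5438, 0.166, 0.0958]
tcp_rot: [[0.935, 0.353, 0.002], [0.353, -0.935, 0.001], [0.002, -0.0, -1.0]]
wrist_force: [-3.7, -0.4, 4.0]
finger_gap: 0.163
grip_force: 58.5
```

>>> {"name": "move_arm", "arguments": {
  "increments": [
    {"x": 0,"y": 0,"z": 0,"rx": 0,"ry": 0,"rz": 0,"jaw": 0},
    {"x": 0,"y": 0,"z": 0,"rx": 0,"ry": 0,"rz": 0,"jaw": 0},
    {"x": 0,"y": 0,"z": 0,"rx": 0,"ry": 0,"rz": 0,"jaw": 0}
  ]
}}

```text
t: 4.62
tool_pos: [0.5438, 0.166, 0.0958]
tcp_rot: [[0.936, 0.353, 0.002], [0.353, -0.936, 0.001], [0.002, -0.001, -1.0]]
wrist_force: [-2.4, 1.1, 6.0]
finger_gap: 0.163
grip_force: 58.7
```

```bash
python3 -c "
import numpy as np
a=np.radians(np.linspace(-160.6,-104.7,15));p=100.6*np.c_[np.cos(a),np.sin(a)]
print(np.round(np.diff(p,axis=0),1).tolist(),p[-1]+[638.7,199.5])"
```

```text
[[2.6, -6.5], [3.0, -6.3], [3.4, -6.1], [3.9, -5.9], [4.3, -5.6], [4.6, -5.3], [5.0, -4.9], [5.3, -4.6], [5.6, -4.2], [5.9, -3.8], [6.1, -3.4], [6.4, -2.9], [6.6, -2.5], [6.7, -2.0]] [613.17195077 102.19286407]
```

>>> {"name": "move_arm", "arguments": {
  "increments": [
    {"x": 2.6,"y": -6.5,"z": 0,"rx": 0,"ry": 0,"rz": 4,"jaw": 0},
    {"x": 3.0,"y": -6.3,"z": 0,"rx": 0,"ry": 0,"rz": 4,"jaw": 0},
    {"x": 3.4,"y": -6.1,"z": 0,"rx": 0,"ry": 0,"rz": 4,"jaw": 0},
    {"x": 3.9,"y": -5.9,"z": 0,"rx": 0,"ry": 0,"rz": 4,"jaw": 0},
    {"x": 4.3,"y": -5.6,"z": 0,"rx": 0,"ry": 0,"rz": 4,"jaw": 0},
    {"x": 4.6,"y": -5.3,"z": 0,"rx": 0,"ry": 0,"rz": 4,"jaw": 0},
    {"x": 5.0,"y": -4.9,"z": 0,"rx": 0,"ry": 0,"rz": 4,"jaw": 0},
    {"x": 0,"y": 0,"z": 0,"rx": 0,"ry": 0,"rz": 0,"jaw": 0}
  ]
}}

```text
t: 5.28
tool_pos: [0.5713, 0.1244, 0.0958]
tcp_rot: [[0.657, 0.754, 0.002], [0.754, -0.657, 0.001], [0.002, 0.001, -1.0]]
wrist_force: [-1.4, -2.0, 5.7]
finger_gap: 0.161
grip_force: 58.7
```

>>> {"name": "move_arm", "arguments": {
  "increments": [
    {"x": 5.3,"y": -4.6,"z": 0,"rx": 0,"ry": 0,"rz": 4,"jaw": 0},
    {"x": 5.6,"y": -4.2,"z": 0,"rx": 0,"ry": 0,"rz": 4,"jaw": 0},
    {"x": 5.9,"y": -3.8,"z": 0,"rx": 0,"ry": 0,"rz": 4,"jaw": 0},
    {"x": 6.1,"y": -3.4,"z": 0,"rx": 0,"ry": 0,"rz": 4,"jaw": 0},
    {"x": 6.4,"y": -2.9,"z": 0,"rx": 0,"ry": 0,"rz": 4,"jaw": 0},
    {"x": 6.6,"y": -2.5,"z": 0,"rx": 0,"ry": 0,"rz": 4,"jaw": 0},
    {"x": 6.7,"y": -2.0,"z": 0,"rx": 0,"ry": 0,"rz": 4,"jaw": 0},
    {"x": 0,"y": 0,"z": 0,"rx": 0,"ry": 0,"rz": 0,"jaw": 0}
  ]
}}

```text
t: 5.95
tool_pos: [0.6145, 0.1018, 0.0959]
tcp_rot: [[0.226, 0.974, 0.003], [0.974, -0.226, 0.001], [0.002, 0.003, -1.0]]
wrist_force: [-0.3, -0.3, 3.6]
finger_gap: 0.161
grip_force: 58.7
```

>>> {"name": "move_arm", "arguments": {
  "increments": [
    {"x": 0,"y": 0,"z": 0,"rx": 0,"ry": 0,"rz": 0,"jaw": 0},
    {"x": 0,"y": 0,"z": 0,"rx": 0,"ry": 0,"rz": 0,"jaw": 0}
  ]
}}

```text
t: 6.12
tool_pos: [0.614, 0.1019, 0.0959]
tcp_rot: [[0.231, 0.973, 0.003], [0.973, -0.231, 0.001], [0.002, 0.003, -1.0]]
wrist_force: [0.4, 0.5, 5.8]
finger_gap: 0.159
grip_force: 58.8
```

>>> {"name": "move_arm", "arguments": {
  "increments": [
    {"x": 0,"y": 0,"z": 0,"rx": 0,"ry": 0,"rz": 0,"jaw": 0.4},
    {"x": 0,"y": 0,"z": 0,"rx": 0,"ry": 0,"rz": 0,"jaw": 0.4},
    {"x": 0,"y": 0,"z": 0,"rx": 0,"ry": 0,"rz": 0,"jaw": 0.4},
    {"x": 0,"y": 0,"z": 15,"rx": 0,"ry": 0,"rz": 0,"jaw": 0.5},
    {"x": 0,"y": 0,"z": 25,"rx": 0,"ry": 0,"rz": 0,"jaw": 0.5},
    {"x": 0,"y": 0,"z": 25,"rx": 0,"ry": 0,"rz": 0,"jaw": 0.5},
    {"x": -16,"y": -35,"z": 0,"rx": 0,"ry": 0,"rz": 3.5,"jaw": 0.5},
    {"x": -16,"y": -35,"z": 0,"rx": 0,"ry": 0,"rz": 3.5,"jaw": 0.5}
  ]
}}

```text
t: 6.78
tool_pos: [0.5814, 0.0321, 0.1605]
tcp_rot: [[0.106, 0.994, 0.003], [0.994, -0.106, 0.001], [0.001, 0.002, -1.0]]
wrist_force: [-0.5, -1.3, -0.3]
finger_gap: 0.499
grip_force: 0.0
```

>>> {"name": "move_arm", "arguments": {
  "increments": [
    {"x": -16,"y": -35,"z": 0,"rx": 0,"ry": 0,"rz": 3.5,"jaw": 0.6},
    {"x": -16,"y": -35,"z": 0,"rx": 0,"ry": 0,"rz": 3.5,"jaw": 0.6},
    {"x": -16,"y": -35,"z": 0,"rx": 0,"ry": 0,"rz": 3.5,"jaw": 0.6},
    {"x": -16,"y": -35,"z": 0,"rx": 0,"ry": 0,"rz": 3.5,"jaw": 0.6},
    {"x": -16,"y": -35,"z": 0,"rx": 0,"ry": 0,"rz": 3.5,"jaw": 0.6},
    {"x": -16,"y": -35,"z": 0,"rx": 0,"ry": 0,"rz": 3.5,"jaw": 0.6},
    {"x": -16,"y": -35,"z": 0,"rx": 0,"ry": 0,"rz": 3.5,"jaw": 0.6},
    {"x": -16,"y": -35,"z": 0,"rx": 0,"ry": 0,"rz": 1,"jaw": 0.6}
  ]
}}

```text
t: 7.45
tool_pos: [0.4334, -0.1717, 0.1431]
tcp_rot: [[-0.233, 0.971, 0.059], [0.958, 0.239, -0.156], [-0.166, 0.02, -0.986]]
wrist_force: [1.0, -0.7, -0.1]
finger_gap: 0.602
grip_force: 0.0
```

Run:
```python
from h import *
a=camera('top');b=camera('side');print(sense()['tool_pos'],sense()['wrist_force'])
for l in('eye','keeper_knob','pin'):
  for c in('top','side'): print(l,c,[np.round(d['position'],4) for d in mark_of(c,l)[:1]])
cv2.imwrite('pics/t2.png',a);cv2.imwrite('pics/s2.png',b)
o=np.zeros((400,800,3),np.uint8)
o[:,:400]=cv2.resize(a[145:225,195:275],(400,400),interpolation=2)
o[:,400:]=cv2.resize(b[220:300,250:330],(400,400),interpolation=2)
cv2.imwrite('pics/c2.png',cv2.convertScaleAbs(o,alpha=1.4))
```

```text
[ 0.43033293 -0.17303638  0.14223691] [0.5056931  0.33528156 0.33577037]
eye top [array([0.5939, 0.0032, 0.0758])]
eye side [array([0.6074, 0.1012, 0.001 ])]
keeper_knob top [array([0.6114, 0.1051, 0.1094])]
keeper_knob side []
pin top []
pin side [array([ 0.4562, -0.2491,  0.0042])]
```

View pics/c2.png

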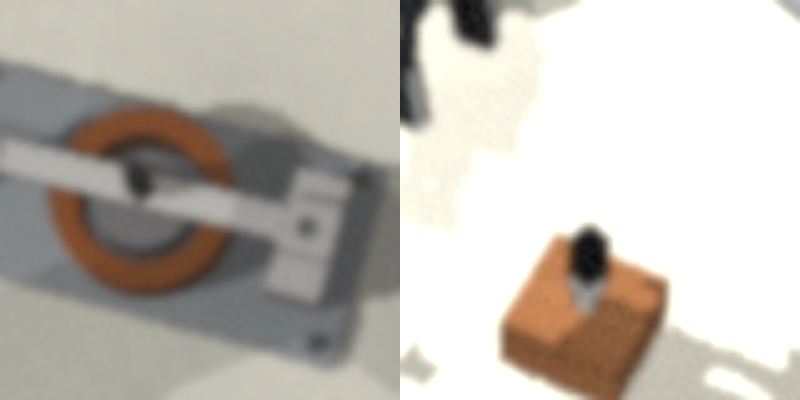

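```bash
python3 -c "
from h import *
s=sense();print(np.round(s['joints'],3),np.round(s['dq'],3),np.round(s['tcp_rot'],3).tolist(),onz('top',(195+307/5-.5,145+226/5-.5),.076))"
```

```text
[ 0.178  0.051 -0.742  0.238 -0.761  3.03 ] [ 0.001  0.003 -0.002  0.001 -0.     0.001] [[-0.23, 0.971, 0.059], [0.959, 0.237, -0.155], [-0.164, 0.021, -0.986]] [0.59200169 0.00596179 0.076     ]
```

The arm has hit the joint-6 limit and tilted slightly. The square grip can be held after a quarter turn just as well, so I'll turn back that way.

>>> {"name": "move_arm", "arguments": {
  "increments": [
    {"x": 0,"y": 0,"z": 5,"rx": 0,"ry": 0,"rz": -7,"jaw": 0.6},
    {"x": 0,"y": 0,"z": 5,"rx": 0,"ry": 0,"rz": -7,"jaw": 0.6},
    {"x": 0,"y": 0,"z": 0,"rx": 0,"ry": 0,"rz": -7,"jaw": 0.6},
    {"x": 0,"y": 0,"z": 0,"rx": 0,"ry": 0,"rz": -7,"jaw": 0.6},
    {"x": 0,"y": 0,"z": 0,"rx": 0,"ry": 0,"rz": -7,"jaw": 0.6},
    {"x": 0,"y": 0,"z": 0,"rx": 0,"ry": 0,"rz": -7,"jaw": 0.6},
    {"x": 0,"y": 0,"z": 0,"rx": 0,"ry": 0,"rz": -7,"jaw": 0.6},
    {"x": 0,"y": 0,"z": 0,"rx": 0,"ry": 0,"rz": 0,"jaw": 0.6}
  ]
}}

```text
t: 8.52
tool_pos: [0.4365, -0.1709, 0.1534]
tcp_rot: [[0.577, 0.813, -0.079], [0.8, -0.582, -0.145], [-0.164, 0.02, -0.986]]
wrist_force: [-0.4, 0.6, 0.4]
finger_gap: 0.598
grip_force: 0.0
```

```bash
cat > go.py <<'E'
import sys
from h import *
from scipy.spatial.transform import Rotation as R
x,y,z,yaw=map(float,sys.argv[1:5])  # mm, tool-y yaw deg
s=sense();a=np.radians(yaw);Y=np.array([np.cos(a),np.sin(a),0]);Z=np.array([0,0,-1.]);X=np.cross(Y,Z)
C=np.array(s['tcp_rot']);print('t',s['t'],'d',np.round(np.array([x,y,z])-1e3*np.array(s['tool_pos']),1),
 'rot',np.round(np.degrees((R.from_matrix(np.c_[X,Y,Z])*R.from_matrix(C).inv()).as_rotvec()),2),'F',np.round(s['wrist_force'],1),'gap',round(s['finger_gap'],3),'j',np.round(s['joints'],2))
E
python3 go.py 452.5 -248 140 -70.7
```

```text
t 8.5167 d [ 16.  -77.1 -13.4] rot [  6.7   -6.98 -34.91] F [-0.4  0.6  0.4] gap 0.598 j [ 0.16  0.12 -0.6   0.16 -0.95  2.26]
```

>>> {"name": "move_arm", "arguments": {
  "increments": [
    {"x": 2.3,"y": -11,"z": -1.9,"rx": 0.96,"ry": -1.0,"rz": -5,"jaw": 0.6},
    {"x": 2.3,"y": -11,"z": -1.9,"rx": 0.96,"ry": -1.0,"rz": -5,"jaw": 0.6},
    {"x": 2.3,"y": -11,"z": -1.9,"rx": 0.96,"ry": -1.0,"rz": -5,"jaw": 0.6},
    {"x": 2.3,"y": -11,"z": -1.9,"rx": 0.96,"ry": -1.0,"rz": -5,"jaw": 0.6},
    {"x": 2.3,"y": -11,"z": -1.9,"rx": 0.96,"ry": -1.0,"rz": -5,"jaw": 0.6},
    {"x": 2.3,"y": -11,"z": -1.9,"rx": 0.96,"ry": -1.0,"rz": -5,"jaw": 0.6},
    {"x": 2.3,"y": -11,"z": -1.9,"rx": 0.96,"ry": -1.0,"rz": -5,"jaw": 0.6},
    {"x": 0,"y": 0,"z": 0,"rx": 0,"ry": 0,"rz": 0,"jaw": 0.6}
  ]
}}

```text
t: 9.18
tool_pos: [0.4515, -0.2496, 0.1398]
tcp_rot: [[0.943, 0.332, 0.002], [0.332, -0.943, 0.0], [0.002, 0.0, -1.0]]
wrist_force: [0.1, 0.5, -0.3]
finger_gap: 0.598
grip_force: 0.0
```

>>> {"name": "move_arm", "arguments": {
  "increments": [
    {"x": 0,"y": 0,"z": 0,"rx": 0,"ry": 0,"rz": 0,"jaw": 0.6},
    {"x": 0,"y": 0,"z": 0,"rx": 0,"ry": 0,"rz": 0,"jaw": 0.6}
  ]
}}

```text
t: 9.35
tool_pos: [0.4512, -0.2481, 0.1401]
tcp_rot: [[0.941, 0.337, 0.0], [0.337, -0.941, -0.001], [-0.0, 0.001, -1.0]]
wrist_force: [-0.3, -0.6, -0.5]
finger_gap: 0.594
grip_force: 0.0
```

```bash
python3 go.py 452.5 -248 62 -70.7
```

```text
t 9.35 d [  1.3   0.1 -78.1] rot [ 0.05  0.02 -0.41] F [-0.3 -0.6 -0.5] gap 0.594 j [-0.12  0.19 -0.48  0.   -0.9   2.03]
```

>>> {"name": "move_arm", "arguments": {
  "increments": [
    {"x": 1.3,"y": 0,"z": -20,"rx": 0,"ry": 0,"rz": 0,"jaw": 0.6},
    {"x": 0,"y": 0,"z": -20,"rx": 0,"ry": 0,"rz": 0,"jaw": 0.6},
    {"x": 0,"y": 0,"z": -20,"rx": 0,"ry": 0,"rz": 0,"jaw": 0.6},
    {"x": 0,"y": 0,"z": -16,"rx": 0,"ry": 0,"rz": 0,"jaw": 0.6},
    {"x": 0,"y": 0,"z": 0,"rx": 0,"ry": 0,"rz": 0,"jaw": 0.6},
    {"x": 0,"y": 0,"z": 0,"rx": 0,"ry": 0,"rz": 0,"jaw": 0.4},
    {"x": 0,"y": 0,"z": 0,"rx": 0,"ry": 0,"rz": 0,"jaw": 0.25},
    {"x": 0,"y": 0,"z": 0,"rx": 0,"ry": 0,"rz": 0,"jaw": 0.2}
  ]
}}

```text
t: 10.02
tool_pos: [0.4535, -0.2482, 0.0655]
tcp_rot: [[0.942, 0.335, 0.003], [0.335, -0.942, -0.001], [0.002, 0.002, -1.0]]
wrist_force: [0.3, 0.5, 0.1]
finger_gap: 0.203
grip_force: 0.6
```

>>> {"name": "move_arm", "arguments": {
  "increments": [
    {"x": 0,"y": 0,"z": 0,"rx": 0,"ry": 0,"rz": 0,"jaw": 0.15},
    {"x": 0,"y": 0,"z": 0,"rx": 0,"ry": 0,"rz": 0,"jaw": 0.1},
    {"x": 0,"y": 0,"z": 0,"rx": 0,"ry": 0,"rz": 0,"jaw": 0},
    {"x": 0,"y": 0,"z": 0,"rx": 0,"ry": 0,"rz": 0,"jaw": 0},
    {"x": 0,"y": 0,"z": 0,"rx": 0,"ry": 0,"rz": 0,"jaw": 0}
  ]
}}

```text
t: 10.43
tool_pos: [0.4535, -0.2485, 0.0656]
tcp_rot: [[0.942, 0.334, 0.003], [0.334, -0.942, -0.001], [0.003, 0.002, -1.0]]
wrist_force: [-0.6, 1.6, 7.0]
finger_gap: 0.163
grip_force: 58.6
```

>>> {"name": "move_arm", "arguments": {
  "increments": [
    {"x": 0,"y": 0,"z": 10,"rx": 0,"ry": 0,"rz": 0,"jaw": 0},
    {"x": 0,"y": 0,"z": 15,"rx": 0,"ry": 0,"rz": 0,"jaw": 0},
    {"x": 0,"y": 0,"z": 25,"rx": 0,"ry": 0,"rz": 0,"jaw": 0},
    {"x": 0,"y": 0,"z": 25,"rx": 0,"ry": 0,"rz": 0,"jaw": 0},
    {"x": 0,"y": 0,"z": 25,"rx": 0,"ry": 0,"rz": 0,"jaw": 0},
    {"x": 0,"y": 0,"z": 0,"rx": 0,"ry": 0,"rz": 0,"jaw": 0},
    {"x": 0,"y": 0,"z": 0,"rx": 0,"ry": 0,"rz": 0,"jaw": 0}
  ]
}}

```text
t: 11.02
tool_pos: [0.4534, -0.2485, 0.1665]
tcp_rot: [[0.943, 0.334, 0.005], [0.334, -0.943, -0.001], [0.004, 0.002, -1.0]]
wrist_force: [-0.1, 0.5, -0.5]
finger_gap: 0.164
grip_force: 58.6
```

Run:
```python
from h import *
b=camera('side');s=sense();T=np.array(s['tool_pos']);u=proj('side',T-[0,0,.0615])[0];v=proj('side',T-[0,0,.0175])[0]
print(T,s['finger_gap'],u,v,s['wrist_force']);x,y=int(u[0])-40,int(u[1])-60
c=cv2.resize(b[y:y+80,x:x+80],(560,560),interpolation=2)
for p in(u,v): cv2.drawMarker(c,tuple(int(q) for q in (p-[x,y]+.5)*7),(0,255,0),0,10,1)
cv2.imwrite('pics/c3.png',c)
```

```text
[ 0.45251446 -0.24821975  0.16505177] 0.16609704871864714 [288.99545816 258.09104367] [289.97134376 244.38092238] [ 0.79227736 -0.65904128 -0.7702375 ]
```

View pics/c3.png

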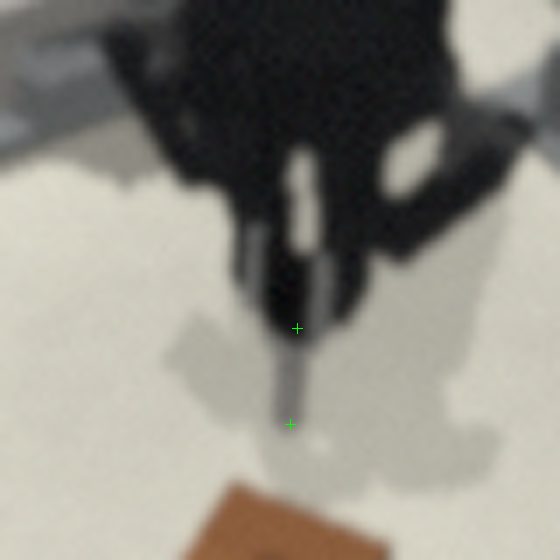

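The pin is held upright, with its tip within 1 px of where it was predicted. Next I'll take it over the eye, at about (0.591, 0.005).

>>> {"name": "move_arm", "arguments": {
  "increments": [
    {"x": 17.2,"y": 31.7,"z": 5,"rx": 0,"ry": 0,"rz": 0,"jaw": 0},
    {"x": 17.2,"y": 31.7,"z": 0,"rx": 0,"ry": 0,"rz": 0,"jaw": 0},
    {"x": 17.2,"y": 31.7,"z": 0,"rx": 0,"ry": 0,"rz": 0,"jaw": 0},
    {"x": 17.2,"y": 31.7,"z": 0,"rx": 0,"ry": 0,"rz": 0,"jaw": 0},
    {"x": 17.2,"y": 31.7,"z": 0,"rx": 0,"ry": 0,"rz": 0,"jaw": 0},
    {"x": 17.2,"y": 31.7,"z": 0,"rx": 0,"ry": 0,"rz": 0,"jaw": 0},
    {"x": 17.2,"y": 31.7,"z": 0,"rx": 0,"ry": 0,"rz": 0,"jaw": 0},
    {"x": 17.2,"y": 31.7,"z": 0,"rx": 0,"ry": 0,"rz": 0,"jaw": 0}
  ]
}}

```text
t: 11.73
tool_pos: [0.5898, 0.0068, 0.168]
tcp_rot: [[0.943, 0.334, -0.002], [0.334, -0.943, -0.001], [-0.002, 0.0, -1.0]]
wrist_force: [0.8, -0.4, -0.2]
finger_gap: 0.165
grip_force: 58.7
```

>>> {"name": "move_arm", "arguments": {
  "increments": [
    {"x": 0,"y": 0,"z": -10,"rx": 0,"ry": 0,"rz": 0,"jaw": 0},
    {"x": 0,"y": 0,"z": -6,"rx": 0,"ry": 0,"rz": 0,"jaw": 0},
    {"x": 0,"y": 0,"z": 0,"rx": 0,"ry": 0,"rz": 0,"jaw": 0}
  ]
}}

```text
t: 11.98
tool_pos: [0.5883, 0.0051, 0.1504]
tcp_rot: [[0.943, 0.334, -0.004], [0.334, -0.943, -0.001], [-0.005, -0.0, -1.0]]
wrist_force: [-0.7, -0.3, -0.5]
finger_gap: 0.164
grip_force: 58.7
```

Run:
```python
from h import *
s=sense();T=np.array(s['tool_pos']);print(s['t'],T,np.round(s['tcp_rot'],3)[:,2],s['wrist_force'])
o=np.zeros((480,800,3),np.uint8)
for i,n in enumerate(('side','top')):
    b=camera(n);u=proj(n,T-[0,0,.0615])[0];e=proj(n,[.591,.005,.076])[0];x,y=int(u[0])-25,int(u[1])-36
    c=cv2.resize(b[y:y+60,x:x+50],(400,480),interpolation=2)
    for p,k in((u,(0,255,0)),(e,(0,0,255))): cv2.drawMarker(c,tuple(int(q) for q in (p-[x,y]+.5)*8),k,0,10,1)
    o[:,i*400:i*400+400]=c;print(n,x,y)
cv2.imwrite('pics/c4.png',cv2.convertScaleAbs(o,alpha=1.2))
```

```text
11.9833 [0.58825104 0.00514036 0.15040168] [-0.004 -0.001 -1.   ] [-0.73533247 -0.30455543 -0.49961316]
side 231 148
top 231 154
```

View pics/c4.png

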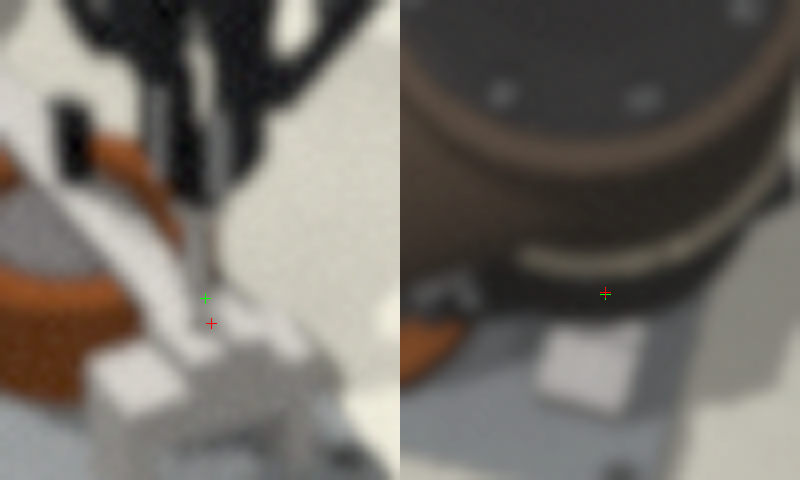

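The tip is about 13 mm above the eye and lined up to within about 2 mm. I'll descend gently by feel.

>>> {"name": "move_arm", "arguments": {
  "increments": [
    {"x": 2,"y": 0,"z": -4,"rx": 0,"ry": 0,"rz": 0,"jaw": 0},
    {"x": 0,"y": 0,"z": -4,"rx": 0,"ry": 0,"rz": 0,"jaw": 0},
    {"x": 0,"y": 0,"z": -3,"rx": 0,"ry": 0,"rz": 0,"jaw": 0},
    {"x": 0,"y": 0,"z": -1.5,"rx": 0,"ry": 0,"rz": 0,"jaw": 0},
    {"x": 0,"y": 0,"z": -1,"rx": 0,"ry": 0,"rz": 0,"jaw": 0},
    {"x": 0,"y": 0,"z": 0,"rx": 0,"ry": 0,"rz": 0,"jaw": 0}
  ]
}}

```text
t: 12.58
tool_pos: [0.592, 0.0051, 0.1396]
tcp_rot: [[0.943, 0.334, 0.0], [0.334, -0.943, -0.0], [0.0, 0.001, -1.0]]
wrist_force: [0.4, -0.3, 0.2]
finger_gap: 0.168
grip_force: 58.7
```

>>> {"name": "move_arm", "arguments": {
  "increments": [
    {"x": 0,"y": 0,"z": -1,"rx": 0,"ry": 0,"rz": 0,"jaw": 0},
    {"x": 0,"y": 0,"z": -1,"rx": 0,"ry": 0,"rz": 0,"jaw": 0},
    {"x": 0,"y": 0,"z": -1,"rx": 0,"ry": 0,"rz": 0,"jaw": 0},
    {"x": 0,"y": 0,"z": -1,"rx": 0,"ry": 0,"rz": 0,"jaw": 0},
    {"x": 0,"y": 0,"z": 0,"rx": 0,"ry": 0,"rz": 0,"jaw": 0}
  ]
}}

```text
t: 13.0
tool_pos: [0.592, 0.0053, 0.1355]
tcp_rot: [[0.943, 0.334, 0.0], [0.334, -0.943, -0.0], [0.0, 0.001, -1.0]]
wrist_force: [-0.2, -0.4, -0.4]
finger_gap: 0.162
grip_force: 58.7
```

>>> {"name": "move_arm", "arguments": {
  "increments": [
    {"x": 0,"y": 0,"z": -1,"rx": 0,"ry": 0,"rz": 0,"jaw": 0},
    {"x": 0,"y": 0,"z": -1,"rx": 0,"ry": 0,"rz": 0,"jaw": 0},
    {"x": 0,"y": 0,"z": -1,"rx": 0,"ry": 0,"rz": 0,"jaw": 0},
    {"x": 0,"y": 0,"z": 0,"rx": 0,"ry": 0,"rz": 0,"jaw": 0}
  ]
}}

```text
t: 13.33
tool_pos: [0.592, 0.0053, 0.1325]
tcp_rot: [[0.943, 0.334, 0.0], [0.334, -0.943, -0.0], [0.0, 0.001, -1.0]]
wrist_force: [0.5, -0.2, -0.9]
finger_gap: 0.16
grip_force: 58.7
```

In the eye, with the tip at about z 71 mm and no contact. Continuing down toward the bracket's top at 62 mm.

>>> {"name": "move_arm", "arguments": {
  "increments": [
    {"x": 0,"y": 0,"z": -1.5,"rx": 0,"ry": 0,"rz": 0,"jaw": 0},
    {"x": 0,"y": 0,"z": -1.5,"rx": 0,"ry": 0,"rz": 0,"jaw": 0},
    {"x": 0,"y": 0,"z": -1.5,"rx": 0,"ry": 0,"rz": 0,"jaw": 0},
    {"x": 0,"y": 0,"z": -1.5,"rx": 0,"ry": 0,"rz": 0,"jaw": 0},
    {"x": 0,"y": 0,"z": 0,"rx": 0,"ry": 0,"rz": 0,"jaw": 0}
  ]
}}

```text
t: 13.75
tool_pos: [0.5919, 0.0053, 0.1263]
tcp_rot: [[0.943, 0.334, 0.0], [0.334, -0.943, -0.0], [0.0, 0.0, -1.0]]
wrist_force: [0.3, 0.6, -0.4]
finger_gap: 0.163
grip_force: 58.7
```

>>> {"name": "move_arm", "arguments": {
  "increments": [
    {"x": 0,"y": 0,"z": -1,"rx": 0,"ry": 0,"rz": 0,"jaw": 0},
    {"x": 0,"y": 0,"z": -1,"rx": 0,"ry": 0,"rz": 0,"jaw": 0},
    {"x": 0,"y": 0,"z": -1,"rx": 0,"ry": 0,"rz": 0,"jaw": 0},
    {"x": 0,"y": 0,"z": 0,"rx": 0,"ry": 0,"rz": 0,"jaw": 0}
  ]
}}

```text
t: 14.08
tool_pos: [0.5921, 0.0053, 0.1235]
tcp_rot: [[0.943, 0.334, 0.001], [0.334, -0.943, -0.0], [0.0, 0.001, -1.0]]
wrist_force: [0.2, 0.4, -1.3]
finger_gap: 0.162
grip_force: 58.7
```

>>> {"name": "move_arm", "arguments": {
  "increments": [
    {"x": 0,"y": 0,"z": -1,"rx": 0,"ry": 0,"rz": 0,"jaw": 0},
    {"x": 0,"y": 0,"z": -1,"rx": 0,"ry": 0,"rz": 0,"jaw": 0},
    {"x": 0,"y": 0,"z": 0,"rx": 0,"ry": 0,"rz": 0,"jaw": 0}
  ]
}}

```text
t: 14.33
tool_pos: [0.592, 0.0053, 0.1215]
tcp_rot: [[0.943, 0.334, 0.0], [0.334, -0.943, -0.0], [0.0, 0.001, -1.0]]
wrist_force: [0.2, 0.3, -1.9]
finger_gap: 0.163
grip_force: 58.7
```

>>> {"name": "move_arm", "arguments": {
  "increments": [
    {"x": 0,"y": 0,"z": -1,"rx": 0,"ry": 0,"rz": 0,"jaw": 0},
    {"x": 0,"y": 0,"z": -1,"rx": 0,"ry": 0,"rz": 0,"jaw": 0},
    {"x": 0,"y": 0,"z": -1,"rx": 0,"ry": 0,"rz": 0,"jaw": 0},
    {"x": 0,"y": 0,"z": 0,"rx": 0,"ry": 0,"rz": 0,"jaw": 0}
  ]
}}

```text
t: 14.67
tool_pos: [0.592, 0.0053, 0.1185]
tcp_rot: [[0.943, 0.334, 0.0], [0.334, -0.943, -0.0], [0.0, 0.001, -1.0]]
wrist_force: [0.5, 0.3, -1.8]
finger_gap: 0.167
grip_force: 58.7
```

No contact at tip z 57 mm, so it appears to be in the bracket's hole already. Continuing in small steps.

>>> {"name": "move_arm", "arguments": {
  "increments": [
    {"x": 0,"y": 0,"z": -1.5,"rx": 0,"ry": 0,"rz": 0,"jaw": 0},
    {"x": 0,"y": 0,"z": -1.5,"rx": 0,"ry": 0,"rz": 0,"jaw": 0},
    {"x": 0,"y": 0,"z": -1.5,"rx": 0,"ry": 0,"rz": 0,"jaw": 0},
    {"x": 0,"y": 0,"z": -1.5,"rx": 0,"ry": 0,"rz": 0,"jaw": 0},
    {"x": 0,"y": 0,"z": 0,"rx": 0,"ry": 0,"rz": 0,"jaw": 0}
  ]
}}

```text
t: 15.08
tool_pos: [0.592, 0.0053, 0.1123]
tcp_rot: [[0.943, 0.334, 0.0], [0.334, -0.943, -0.0], [0.0, 0.001, -1.0]]
wrist_force: [0.5, 0.1, -1.0]
finger_gap: 0.16
grip_force: 58.7
```

>>> {"name": "move_arm", "arguments": {
  "increments": [
    {"x": 0,"y": 0,"z": -1.5,"rx": 0,"ry": 0,"rz": 0,"jaw": 0},
    {"x": 0,"y": 0,"z": -1.5,"rx": 0,"ry": 0,"rz": 0,"jaw": 0},
    {"x": 0,"y": 0,"z": -1.5,"rx": 0,"ry": 0,"rz": 0,"jaw": 0},
    {"x": 0,"y": 0,"z": -1.5,"rx": 0,"ry": 0,"rz": 0,"jaw": 0},
    {"x": 0,"y": 0,"z": 0,"rx": 0,"ry": 0,"rz": 0,"jaw": 0}
  ]
}}

```text
t: 15.5
tool_pos: [0.592, 0.0053, 0.1064]
tcp_rot: [[0.943, 0.334, 0.0], [0.334, -0.943, -0.0], [0.0, 0.001, -1.0]]
wrist_force: [-0.4, -0.5, -1.0]
finger_gap: 0.162
grip_force: 58.7
```

Tip at about 45 mm. The last 9 mm to home, slowly.

>>> {"name": "move_arm", "arguments": {
  "increments": [
    {"x": 0,"y": 0,"z": -1.5,"rx": 0,"ry": 0,"rz": 0,"jaw": 0},
    {"x": 0,"y": 0,"z": -1.5,"rx": 0,"ry": 0,"rz": 0,"jaw": 0},
    {"x": 0,"y": 0,"z": -1.5,"rx": 0,"ry": 0,"rz": 0,"jaw": 0},
    {"x": 0,"y": 0,"z": -1.5,"rx": 0,"ry": 0,"rz": 0,"jaw": 0},
    {"x": 0,"y": 0,"z": -1,"rx": 0,"ry": 0,"rz": 0,"jaw": 0},
    {"x": 0,"y": 0,"z": 0,"rx": 0,"ry": 0,"rz": 0,"jaw": 0}
  ]
}}

```text
t: 16.0
tool_pos: [0.592, 0.0053, 0.0994]
tcp_rot: [[0.943, 0.334, 0.0], [0.334, -0.943, -0.0], [0.0, 0.001, -1.0]]
wrist_force: [-0.1, 0.0, -0.5]
finger_gap: 0.162
grip_force: 58.7
```

>>> {"name": "move_arm", "arguments": {
  "increments": [
    {"x": 0,"y": 0,"z": -0.7,"rx": 0,"ry": 0,"rz": 0,"jaw": 0},
    {"x": 0,"y": 0,"z": -0.5,"rx": 0,"ry": 0,"rz": 0,"jaw": 0},
    {"x": 0,"y": 0,"z": 0,"rx": 0,"ry": 0,"rz": 0,"jaw": 0}
  ]
}}

```text
t: 16.25
tool_pos: [0.5921, 0.0053, 0.0985]
tcp_rot: [[0.943, 0.334, 0.001], [0.334, -0.943, -0.0], [0.0, 0.001, -1.0]]
wrist_force: [-1.3, -0.7, -0.4]
finger_gap: 0.159
grip_force: 58.7
```

>>> {"name": "move_arm", "arguments": {
  "increments": [
    {"x": 0,"y": 0,"z": -0.5,"rx": 0,"ry": 0,"rz": 0,"jaw": 0},
    {"x": 0,"y": 0,"z": -0.5,"rx": 0,"ry": 0,"rz": 0,"jaw": 0},
    {"x": 0,"y": 0,"z": 0,"rx": 0,"ry": 0,"rz": 0,"jaw": 0}
  ]
}}

```text
t: 16.5
tool_pos: [0.5922, 0.0053, 0.0978]
tcp_rot: [[0.943, 0.334, 0.001], [0.334, -0.943, -0.0], [0.001, 0.001, -1.0]]
wrist_force: [-2.7, -0.2, 2.0]
finger_gap: 0.167
grip_force: 59.1
```

>>> {"name": "move_arm", "arguments": {
  "increments": [
    {"x": 0,"y": 0,"z": -0.4,"rx": 0,"ry": 0,"rz": 0,"jaw": 0},
    {"x": 0,"y": 0,"z": 0,"rx": 0,"ry": 0,"rz": 0,"jaw": 0}
  ]
}}

```text
t: 16.67
tool_pos: [0.5922, 0.0053, 0.0977]
tcp_rot: [[0.943, 0.334, 0.001], [0.334, -0.943, -0.0], [0.001, 0.001, -1.0]]
wrist_force: [-4.2, 0.3, 4.9]
finger_gap: 0.166
grip_force: 59.3
```

The flange touches at TCP z 97.7 mm, against 97.5 mm predicted, so the pin is home. I'll release and back off.

>>> {"name": "move_arm", "arguments": {
  "increments": [
    {"x": 0,"y": 0,"z": 0,"rx": 0,"ry": 0,"rz": 0,"jaw": 0.2},
    {"x": 0,"y": 0,"z": 0,"rx": 0,"ry": 0,"rz": 0,"jaw": 0.35},
    {"x": 0,"y": 0,"z": 0,"rx": 0,"ry": 0,"rz": 0,"jaw": 0.5},
    {"x": 0,"y": 0,"z": 0,"rx": 0,"ry": 0,"rz": 0,"jaw": 0.5},
    {"x": 0,"y": 0,"z": 15,"rx": 0,"ry": 0,"rz": 0,"jaw": 0.5},
    {"x": 0,"y": 0,"z": 25,"rx": 0,"ry": 0,"rz": 0,"jaw": 0.5},
    {"x": 0,"y": 0,"z": 35,"rx": 0,"ry": 0,"rz": 0,"jaw": 0.5},
    {"x": 0,"y": 0,"z": 35,"rx": 0,"ry": 0,"rz": 0,"jaw": 0.5}
  ]
}}

```text
t: 17.33
tool_pos: [0.5917, 0.0051, 0.2076]
tcp_rot: [[0.943, 0.334, -0.001], [0.334, -0.943, -0.001], [-0.001, 0.001, -1.0]]
wrist_force: [1.0, 0.6, -0.3]
finger_gap: 0.498
grip_force: 0.0
```

>>> {"name": "move_arm", "arguments": {
  "increments": [
    {"x": -20,"y": -25,"z": 10,"rx": 0,"ry": 0,"rz": 0,"jaw": 0.5},
    {"x": -20,"y": -25,"z": 10,"rx": 0,"ry": 0,"rz": 0,"jaw": 0.5},
    {"x": -20,"y": -25,"z": 0,"rx": 0,"ry": 0,"rz": 0,"jaw": 0.5},
    {"x": -20,"y": -25,"z": 0,"rx": 0,"ry": 0,"rz": 0,"jaw": 0.5},
    {"x": 0,"y": 0,"z": 0,"rx": 0,"ry": 0,"rz": 0,"jaw": 0.5}
  ]
}}

```text
t: 17.75
tool_pos: [0.509, -0.0974, 0.2276]
tcp_rot: [[0.943, 0.332, 0.001], [0.332, -0.943, -0.0], [0.001, 0.0, -1.0]]
wrist_force: [-0.1, 0.4, -0.1]
finger_gap: 0.497
grip_force: 0.0
```

Run:
```python
from h import *
o=np.zeros((400,800,3),np.uint8)
for i,n in enumerate(('side','top')):
    b=camera(n);u=proj(n,[.592,.0053,.076])[0];x,y=int(u[0])-45,int(u[1])-45
    c=cv2.resize(b[y:y+80,x:x+80],(400,400),interpolation=2)
    for z in(.076,.08,.106): cv2.drawMarker(c,tuple(int(q) for q in (proj(n,[.592,.0053,z])[0]-[x,y]+.5)*5),(0,255,0),0,8,1)
    o[:,i*400:i*400+400]=c
    print([(np.round(d['position'],4),d['conf']) for d in mark_of(n,'pin')[:2]])
cv2.imwrite('pics/c5.png',cv2.convertScaleAbs(o,alpha=1.2));print(sense()['t'])
```

```text
[(array([0.5917, 0.0045, 0.0372]), 0.6), (array([ 0.6354, -0.4413,  0.0009]), 0.45)]
[]
17.95
```

View pics/c5.png

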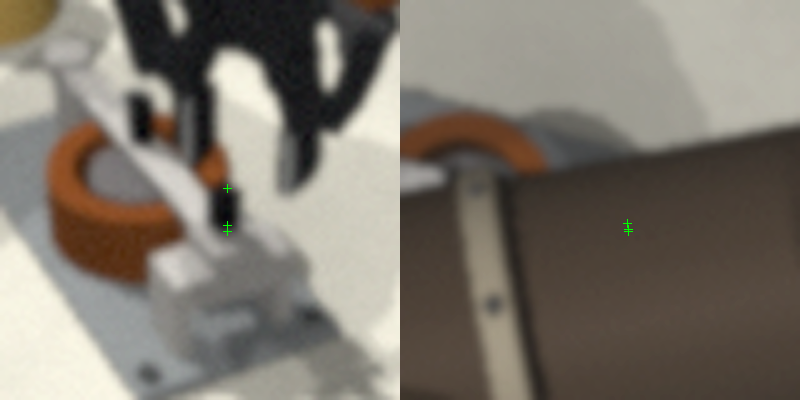

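The side view shows the pin's flange resting on the eye at crop pixel (222,232), with the black grip above it up to (222,188). The network puts the tip at z 37 mm against 36 mm for fully home, so I'm handing in.

```bash
python3 -c "
from station import *
print(hand_in())"
```

```text
the job is handed in; nothing more can be done
None
```

The keeper arm is locked over the bracket with the lock pin fully home (flange on the eye, tip measured at 37 mm against the nominal 36 mm); the pin found the bracket hole without any searching, and I handed the job in at about 18 s.

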